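# Bring the bench compressor just past its compression peak and lock it

## Task

Take the small compressor's flywheel by its crank handle and turn it slowly anticlockwise (seen from above, the way of the red arrow), feeling the resistance build up; stop just past the peak, where the resistance has fallen away. Let go, then push the red tab of the lock bolt gently and fully home towards the shaft, so that the flywheel is locked; leave the other things on the desk where they are.

Things in the scene. Friction and masses are not known exactly. Their poses are not given: they have to be found in the camera images.
- compressor: Small blue upright-shaft compressor, fixed to the desk: foot plate 130 x 130 mm, blue drum 120 mm across and 66 mm high, finned aluminium cylinder head reaching 104 mm from the axis along its +x. Origin: on the desk, on the vertical shaft axis; z up. On top a spoked steel flywheel 150 mm across, top face at z = 84 mm.
- flywheel (a joint): Angle (rad) of the crank handle about the shaft, anticlockwise seen from above from the compressor's +x; grows the way of the arrow. It turns round and round with a steady drag of about 1.5 N at the handle and stays where it is left, except 0.9 to 1.7 rad past the peak of compression, where it is driven on and runs away.
- shaft_top (a point): Middle of the flywheel's top face, on the shaft axis. Compression comes 1 to 3.2 rad on from the start, unseen and different each time: over 0.75 rad the push at the handle climbs to about 10 N, then falls to the bare drag within 0.1 rad (6 mm at the handle). The bolt's slot is in line from there to about 0.17 rad (10 mm) farther.
- crank_grip (a point): Centre of the crank handle: a black upright cylinder 20 mm across and 41 mm tall (z = 92 to 133 mm above the desk) that spins freely on its pin, 60 mm from the shaft axis on top of the flywheel. It can be gripped from above at this point and led round in a circle without turning the hand.
- lock_bolt (a joint): Travel of the lock bolt (m): 0 drawn out, 0.020 fully home in the slot of the shaft's lock ring. Slides level, straight towards the shaft axis, from a direction 135 degrees anticlockwise of the compressor's +x; takes about 3 N and stays where it is left. With the slot out of line it stops dead at about 0.002; in the slot its tapered nose centres the wheel a little.
- bolt_tab (a point): Point on the lock bolt's upright red tab, 115 mm from the shaft axis with the bolt drawn out (95 mm when home), 70 mm above the desk. The tab is 8 mm thick along the slide, 24 mm wide, and stands from z = 36 to 82 mm; push its outer face towards the shaft.
- mouse: Black computer mouse, 58 x 112 x 36 mm, on the desk behind the compressor; a bystander. Origin: centre of its underside.
- solder_spool: Blue and white reel of solder, 55 x 98 x 28 mm with its loose wire end, on the desk to the left; a bystander. Origin: centre of its underside.
- thermal_pad_box: Flat grey box, 40 x 58 x 8 mm, on the desk right of the lamp; a bystander. Origin: centre of its underside.

How it is judged:
At the end, for the whole second after the job is handed in: The lock bolt is home in the slot (more than 16.5 mm of its 20 mm travel), which it can only reach with the flywheel stopped just past the compression peak, and the flywheel is at rest (value of joint lock_bolt above 0.0165 m and velocity of joint flywheel between -0.05 and 0.05 rad/s); the robot touches nothing.
It fails at once if the flywheel is spun or runs away (faster than 4 rad/s) (velocity of joint flywheel above 4 rad/s or velocity of joint flywheel below -4 rad/s).
It fails at once if the bolt is rammed: the robot pushes its tab with more than 35 N (contact force between any of the fingers, the arm and lock_bolt above 35 N).
It fails at once if a bystander on the desk is moved by more than 20 mm (distance of any of mouse, solder_spool, thermal_pad_box from where it was at the start of the episode above 0.02 m).
It also fails if it takes over 70 s, if anything falls off the work surface, if the arm or the gripper's body presses on something with over 40 N, if the wrist force passes 120 N, or if a joint passes its speed limit or range.

## Robot

A 7-joint arm with a two-finger parallel gripper is mounted at the origin on a cart in front of the work surface, level with it; the furniture and walls round the work are solid. World frame = base frame: x ahead of the robot, y to its left, z up, the work surface at z = 0. Lengths are in m, angles in rad, forces in N, time in s.
With the tool pointing down it reaches from about 0.4 to 0.85 m from the base axis. Payload 6.9 kg.
Tool frame: the origin (TCP) lies midway between the tips of the shut fingers; the grasp point (between the pads) lies 19 mm behind it; z points along the fingers, y is the direction in which the jaws open and shut (so a half turn about z gives the same grasp; the last joint's range is limited). The gripper opens to 85 mm and grips with 20 to 120 N. Pads are 22 mm wide; open, the fingers measure 114 mm over their backs; the gripper's body (76 mm by 85 mm) begins 54 mm behind the grasp point. The pads swing forward as they close: fully open they stand 13 mm farther back than shut.
Start: joints at [-1.228, 0.507, -0.238, 1.5, 0.126, 1.149, -0.155], TCP at [0.147, 0.608, 0.231] pointing down, gripper open.
Joint ranges: [-3.08, 3.08], [-0.24, 2.05], [-1.43, 1.35], [0, 2.5], [-1.52, 4.66], [0.17, 1.96], [-2.89, 2.89]. Speed limits (rad/s): [2.39, 2.39, 3.14, 3.14, 3.14, 3.14, 3.14].

## Interface

Orientations are given as a unit quaternion [w, x, y, z].
In Python, from cell import ctrl, vision gives the robot as it stands. The module is installed in compiled form; this text tells all that it offers.
- The arm moves only by the tool servo_tool, never from a script. Its arguments are lists of equal length, an entry for each row: "claw": the finger opening in m, from 0 to 0.0854; "slide": the shift along the tool's x, y, z in m, a list of three; "yaw": the turn about the tool's z in rad. In form: {"claw": [claw, ...], "slide": [[dx, dy, dz], ...], "yaw": [yaw, ...]}. A call has exactly 10 rows; each row is the pose to reach, as a shift and turn from the pose commanded when the call began, along the tool's axes at that moment; what a row does not reach only later rows make up. A row lasts 1/10 s, in which the tool goes at most 50 mm and 8.59 degrees, less where a joint would pass 70% of its speed; a pose out of reach is approached as far as the arm can. A call with a gripper value outside its range is refused whole. The fingers move at their own pace and stop on an object; "squeeze" is the grip in N (left out, the last holds). Time passes only in rows, so rows that repeat a pose let the fingers close, or fill a call up. It gives the time, the measured TCP pose, the force and the opening at its end, in the units of the state.
- ctrl.read_state(): the state, without advancing time (a new reading comes with each control period).
- vision.grab_frame(name): name is "side" or "top" or "wrist"; returns a dict with "image" (480x640x3 uint8, blue, green, red), "z_map" (480x640 float32, m along the optical axis (not along the pixel's ray), 0 where there is no reading), "fx", "fy", "cx", "cy" (pixels), "k1" (the pictures are not rectified: a ray, as slopes to the right and down, at radius r is drawn at 1 + k1 r^2 times it, then the intrinsics apply), "rvec" (rotation vector, rad) and "tvec" (3), from world to camera coordinates, as OpenCV has them. Camera axes: x right, y down, z forward; pixel columns grow to the right and rows downward; lengths in m; the calibration is good to about 2 mm. A picture is of the moment at which its call begins.
- ctrl.close_job(): hands the job in, once; it reports no verdict.
Trained networks look in a picture, given as the dict that the camera call returned (one of the last four; its "shot" number tells which), for a name from the list of things; names that differ only in an ending like _2 or _b are one class to them, and where a whole thing is asked for, a point or a joint stands for the part that bears it (a point fixed in the world has none). Each returns a list of dicts, best first, with "conf" (0 to 1); they miss things now and then, are a little off and sometimes report something else, mostly with a low value. They report only what shows in the picture. A call takes as long as a camera call.
- vision.boxes_of(picture, target): "position" ([x, y, z] in m, in the coordinates of the camera as it stood for that picture, good to about 4 mm: the middle of the surface that is visible of it).
The state is a dict: "time_s": time; "q": joint angles; "dq": joint speeds; "joint_torque": joint torques, N m; "ee_pos": TCP position; "orientation": TCP orientation; "contact_force": force on the tool from outside, world axes, zero at the start; "moment": the same for the moment, N m; "opening": opening from 0.0 (shut) to 1.0 (fully open).
Only numpy, scipy, OpenCV 4.12 (cv2) and the standard library are available. Lean on these libraries where they do the work, as an engineer would, in place of code of your own. Each camera call takes 0.05 s, during which the arm holds its last target.

## Working session

There is one attempt and no reset: what is moved stays moved. The work goes in short steps, Python scripts to look and compute and a tool call to move; the robot and the scene stay as the last step left them, time stands still between calls to the robot, and variables do not carry over. Pictures are saved under pics/ and viewed, and the job is handed in when it is done.

Besides the shell and the picture viewer there is one more tool, called as name(argument=value, ...), one argument or row to a line, values as JSON. servo_tool: Moves the arm, as the interface text tells. Its arguments: {"type":"object","properties":{"claw":{"type":"array"},"slide":{"type":"array"},"yaw":{"type":"array"},"squeeze":{"type":"number"}},"required":["claw","slide","yaw"]}

```bash
mkdir -p pics
cat > h.py <<'E'
import numpy as np, cv2
from cell import ctrl, vision
def cam(p):
    R,_=cv2.Rodrigues(np.array(p['rvec'],float)); return R,np.array(p['tvec'],float).ravel()
def c2w(p,x):
    R,t=cam(p); return R.T@(np.array(x)-t)
def w2px(p,X):
    R,t=cam(p); c=R@np.array(X)+t; s=c[:2]/c[2]; s=s*(1+p['k1']*(s@s)); return [p['fx']*s[0]+p['cx'],p['fy']*s[1]+p['cy']]
def px2w(p,u,v,z=None):
    d=np.array([(u-p['cx'])/p['fx'],(v-p['cy'])/p['fy']]); s=d.copy()
    for _ in range(20): s=d/(1+p['k1']*(s@s))
    if z is None:
        D=p['z_map'][int(round(v)),int(round(u))]; return c2w(p,[s[0]*D,s[1]*D,D])
    R,t=cam(p); o=-R.T@t; r=R.T@np.array([s[0],s[1],1]); return o+r*(z-o[2])/r[2]
def st():
    s=ctrl.read_state(); print({k:(np.round(v,4).tolist() if not np.isscalar(v) else round(v,3)) for k,v in s.items()}); return s
E
python3 - <<'E'
from h import *
st()
for n in ['top','side','wrist']:
    p=vision.grab_frame(n); cv2.imwrite(f'pics/{n}0.png',p['image'])
    for t in ['crank_grip','bolt_tab','compressor','flywheel','mouse','solder_spool','thermal_pad_box','shaft_top']:
        try:
            for b in vision.boxes_of(p,t)[:2]: print(n,t,round(b['conf'],2),np.round(c2w(p,b['position']),4))
        except Exception as e: print(n,t,e)
E
```

```text
{'time_s': 0.0, 'q': [-1.2285, 0.5083, -0.2375, 1.5011, 0.1257, 1.1489, -0.1548], 'dq': [0.0001, 0.0012, 0.0009, 0.0019, 0.0, -0.0015, -0.0006], 'joint_torque': [0.0003, -62.0595, -2.1863, -24.9645, 0.0127, 0.0121, 0.0], 'ee_pos': [0.1466, 0.6071, 0.2304], 'orientation': [-0.0001, 0.1181, 0.993, -0.0009], 'contact_force': [0.3548, -0.3253, 0.2029], 'moment': [0.0133, 0.0501, 0.0029], 'opening': 1.0}
top crank_grip 0.61 [0.4753 0.2372 0.1317]
top bolt_tab 0.61 [0.3913 0.3648 0.0556]
top compressor 0.64 [0.4769 0.2989 0.0822]
top flywheel 0.61 [0.4751 0.293  0.0879]
top mouse 0.65 [0.6823 0.2089 0.0329]
top solder_spool 0.93 [0.3443 0.4914 0.0265]
top solder_spool 0.21 [0.4777 0.2969 0.0828]
top thermal_pad_box 0.95 [ 0.4206 -0.0712  0.0082]
top shaft_top 0.69 [0.473  0.2964 0.0807]
side crank_grip 0.73 [0.4746 0.2421 0.1192]
side bolt_tab 0.57 [0.3894 0.3732 0.055 ]
side compressor 0.78 [0.4767 0.3268 0.0614]
side flywheel 0.77 [0.4718 0.2983 0.0826]
side flywheel 0.34 [0.4751 0.3284 0.0623]
side mouse 0.59 [0.6737 0.2353 0.0285]
side solder_spool 0.8 [0.3409 0.5095 0.0272]
side thermal_pad_box 0.77 [ 0.4153 -0.0687  0.0083]
side shaft_top 0.85 [0.4714 0.3317 0.0611]
wrist compressor 0.64 [0.4132 0.2731 0.0101]
wrist flywheel 0.67 [0.4162 0.2691 0.0061]
wrist solder_spool 0.9 [0.3381 0.4981 0.0262]
wrist shaft_top 0.73 [0.416  0.2687 0.0056]
```

View pics/top0.png

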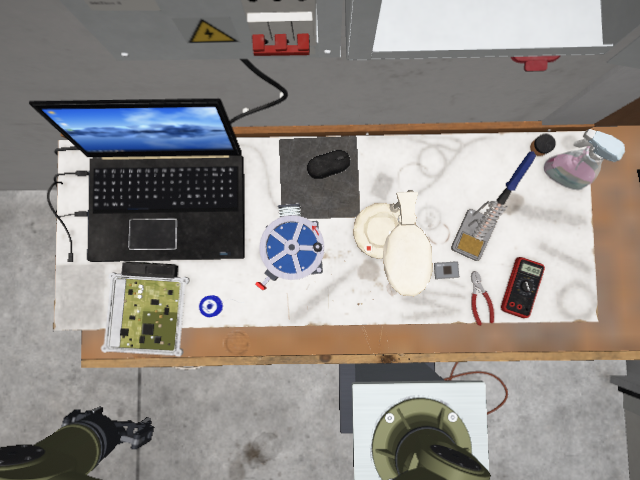

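View pics/side0.png

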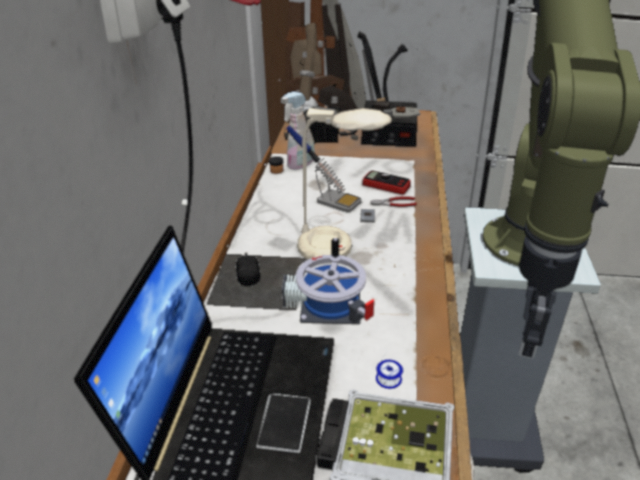

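Run:
```python
from h import *
p=vision.grab_frame('top'); im=p['image']
c=im[180:310,230:460]; cv2.imwrite('pics/topc.png',cv2.resize(c,None,fx=3.4,fy=3.4,interpolation=cv2.INTER_CUBIC))
q=vision.grab_frame('side'); cv2.imwrite('pics/sidec.png',cv2.resize(q['image'][90:400,200:450],None,fx=1.9,fy=1.9,interpolation=cv2.INTER_CUBIC))
# point cloud
for nm,P in (('top',p),('side',q)):
    V,U=np.mgrid[0:480,0:640]; Z=P['z_map']; m=Z>0
    d=np.stack([(U-P['cx'])/P['fx'],(V-P['cy'])/P['fy']],-1).astype(float); s=d.copy()
    for _ in range(15): s=d/(1+P['k1']*(s**2).sum(-1,keepdims=True))
    X=np.stack([s[...,0]*Z,s[...,1]*Z,Z],-1); R,t=cam(P); W=(X-t)@R
    W[~m]=np.nan; np.save(nm+'_W.npy',W)
    near=m&(np.hypot(W[...,0]-.475,W[...,1]-.297)<.11)
    sel=near&(abs(W[...,2]-.084)<.008)
    pts=W[sel]; print(nm,sel.sum(),'bbox',np.nanmin(pts,0),np.nanmax(pts,0))
    ang=np.arctan2(pts[:,1]-.297,pts[:,0]-.475)
    (cc,r)=cv2.minEnclosingCircle(pts[:,:2].astype(np.float32)); print(cc,r)
    h=near&(W[...,2]>.1); print('handle',h.sum(),np.median(W[h],0),W[h].min(0),W[h].max(0))
    top=near&(W[...,2]>.127); print('htop',top.sum(),W[top].mean(0) if top.any() else 0)
    hsv=cv2.cvtColor(P['image'],cv2.COLOR_BGR2HSV)
    red=((hsv[...,0]<8)|(hsv[...,0]>172))&(hsv[...,1]>150)&(hsv[...,2]>90)&m&(np.hypot(W[...,0]-.475,W[...,1]-.297)<.14)&(np.hypot(W[...,0]-.475,W[...,1]-.297)>.09)
    print('red',red.sum(),W[red].mean(0),W[red].min(0),W[red].max(0))
    lamp=m&(W[...,1]<.21)&(W[...,1]>0)&(W[...,0]>.3)&(W[...,0]<.7)&(W[...,2]>.05)
    print('lamp',lamp.sum(),W[lamp].min(0),W[lamp].max(0))
    lap=m&(W[...,1]>.36)&(W[...,1]<.8)&(W[...,0]>.3)&(W[...,2]>.04); print('laptop',W[lap].min(0),W[lap].max(0))
```

```text
top 1825 bbox [0.38655637 0.22121332 0.07601658] [0.55154184 0.37521402 0.09173863]
(0.46301916241645813, 0.30870264768600464) 0.09320458769798279
handle 68 [0.47278875 0.23608365 0.13341238] [0.46421245 0.22732363 0.10041121] [0.48360742 0.29564592 0.13946672]
htop 61 [0.4738524  0.23614678 0.13378621]
red 768 [0.58040218 0.25301343 0.80283494] [0.38205114 0.22510946 0.0607966 ] [0.59868922 0.37768675 0.84405965]
lamp 16012 [3.70112914e-01 5.88632289e-06 5.03636460e-02] [0.67102078 0.20986261 0.86839616]
laptop [0.38131413 0.36001108 0.04002089] [0.78342576 0.79994487 0.87370522]
side 1650 bbox [0.39860131 0.2235085  0.07600693] [0.54809937 0.37391334 0.09185975]
(0.4736587107181549, 0.29828277230262756) 0.07681877911090851
handle 142 [0.47048081 0.24307279 0.12063511] [0.46199282 0.22889153 0.10030292] [0.48028656 0.24924345 0.13827756]
htop 49 [0.47084622 0.24026396 0.13165432]
red 109 [0.38759608 0.37621727 0.06464976] [0.38089515 0.365646   0.04268552] [0.39535609 0.38286856 0.08340162]
lamp 1615 [0.36947138 0.04561574 0.0500197 ] [0.57219706 0.11935947 0.36277697]
laptop [0.37808537 0.36000231 0.0400151 ] [0.78167281 0.79999633 0.72136912]
```

```bash
ls pics
```

```text
side0.png
sidec.png
top0.png
topc.png
wrist0.png
```

View pics/topc.png

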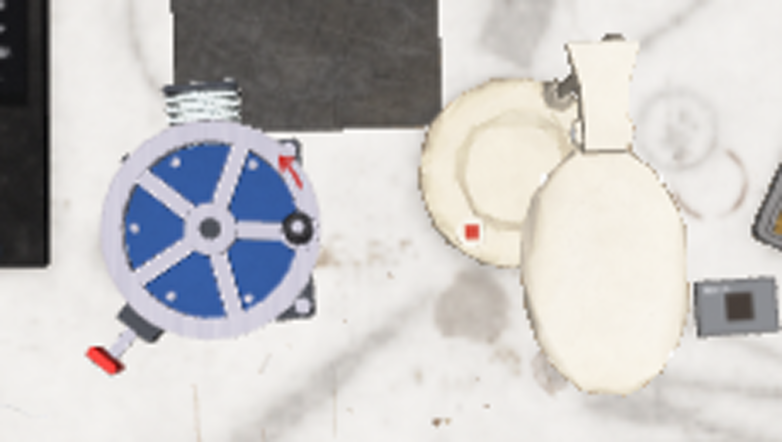

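View pics/sidec.png

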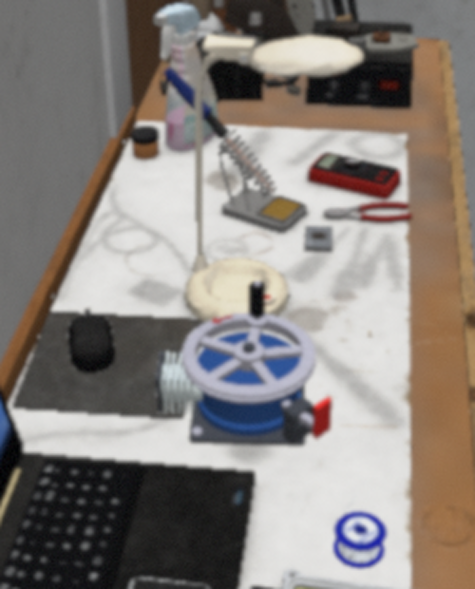

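Run:
```python
from h import *
p=vision.grab_frame('top');W=np.load('top_W.npy')
hsv=cv2.cvtColor(p['image'],cv2.COLOR_BGR2HSV)
red=((hsv[...,0]<8)|(hsv[...,0]>172))&(hsv[...,1]>150)&(hsv[...,2]>70)&(W[...,2]<.1)
red&=(np.hypot(W[...,0]-.474,W[...,1]-.298)<.14)&(np.hypot(W[...,0]-.474,W[...,1]-.298)>.09)
print(red.sum(),W[red].mean(0),W[red].min(0),W[red].max(0))
t=red&(W[...,2]>.072); print(t.sum(),W[t].mean(0))
# flywheel rim circle fit
from scipy.optimize import least_squares
for n in ('top','side'):
    W=np.load(n+'_W.npy'); r=np.hypot(W[...,0]-.474,W[...,1]-.298)
    s=(abs(W[...,2]-.084)<.006)&(r<.082); P=W[s]; a=np.arctan2(P[:,1]-.298,P[:,0]-.474)
    E=[]
    for k in np.arange(-np.pi,np.pi,.2):
        q=P[(a>=k)&(a<k+.2)]
        if len(q)>3: rr=np.hypot(q[:,0]-.474,q[:,1]-.298); E.append(q[rr.argmax(),:2])
    E=np.array(E); f=least_squares(lambda v:np.hypot(E[:,0]-v[0],E[:,1]-v[1])-v[2],[.474,.298,.075],loss='soft_l1',f_scale=.002)
    print(n,f.x,np.median(P[:,2]))
W=np.load('top_W.npy')
for lo,hi in((.05,.15),(.15,.25),(.25,.35),(.35,.6)):
    l=(W[...,1]<.21)&(W[...,1]>0)&(W[...,0]>.3)&(W[...,0]<.62)&(W[...,2]>lo)&(W[...,2]<hi)
    if l.any(): print('lamp',lo,l.sum(),W[l].min(0),W[l].max(0))
    l=(W[...,1]<.6)&(W[...,1]>0.38)&(W[...,0]>.3)&(W[...,0]<.75)&(W[...,2]>lo)&(W[...,2]<hi)
    if l.any(): print('laptop',lo,l.sum(),W[l].min(0),W[l].max(0))
```

```text
38 [0.39042318 0.36900592 0.08031229] [0.38205114 0.35971451 0.0607966 ] [0.39815414 0.37768675 0.08613512]
35 [0.38997247 0.36884654 0.08152762]
top [0.47690414 0.29589718 0.07436311] 0.08409340533363732
side [0.47348474 0.2980915  0.07481462] 0.08221615388828907
lamp 0.05 27 [0.56496838 0.05030784 0.05036365] [0.57198304 0.05697043 0.13488406]
laptop 0.05 1626 [0.70823926 0.41643668 0.05013479] [0.73330941 0.59998752 0.14985209]
laptop 0.15 2175 [0.72643198 0.41639436 0.15009496] [0.74999043 0.59997845 0.24989505]
lamp 0.25 637 [0.37011291 0.0287674  0.28081222] [0.5682156  0.11531789 0.34998588]
laptop 0.25 66 [0.74755563 0.41672919 0.2500057 ] [0.74987653 0.59851874 0.25808174]
lamp 0.35 2846 [0.37367343 0.03161417 0.35000191] [0.55289273 0.11255334 0.36610386]
```

```bash
cat >> h.py <<'E'
def Rq(q):
    from scipy.spatial.transform import Rotation as Ro
    return Ro.from_quat([q[1],q[2],q[3],q[0]]).as_matrix()
def slide(target,s=None):
    s=s or ctrl.read_state(); R=Rq(s['orientation']); 
    print('tool x ang',np.degrees(np.arctan2(R[1,0],R[0,0])).round(2)); return np.round(R.T@(np.array(target)-np.array(s['ee_pos'])),4)
E
python3 - <<'E'
from h import *
print(slide([.474,.237,.19]))
E
```

```text
tool x ang 166.43
[-0.4052 -0.2834  0.0413]
```

servo_tool(
  claw=[0.085,0.085,0.085,0.085,0.085,0.085,0.085,0.085,0.085,0.085],
  slide=[
    [-0.015,-0.01,0.002],
    [-0.05,-0.035,0.005],
    [-0.1,-0.07,0.01],
    [-0.15,-0.105,0.015],
    [-0.2,-0.14,0.02],
    [-0.25,-0.175,0.025],
    [-0.3,-0.21,0.03],
    [-0.345,-0.241,0.035],
    [-0.385,-0.269,0.039],
    [-0.405,-0.283,0.041],
  ],
  yaw=[0.02,0.05,0.1,0.15,0.2,0.25,0.3,0.36,0.42,0.46],
  squeeze=60,
)

```text
time_s: 2.5
ee_pos: [0.4523, 0.2616, 0.1934]
orientation: [0.0, 0.342, 0.94, 0.0]
contact_force: [0.4, 0.8, -0.0]
opening: 0.997
```

Run:
```python
from h import *
s=st()
p=vision.grab_frame('wrist'); cv2.imwrite('pics/wrist1.png',p['image'])
for t in ['crank_grip','shaft_top','bolt_tab']:
    for b in vision.boxes_of(p,t)[:2]: print(t,round(b['conf'],2),np.round(c2w(p,b['position']),4))
s=ctrl.read_state(); print(s['ee_pos']); print(slide([.474,.237,.1],s))
```

```text
{'time_s': 2.5, 'q': [-0.541, 0.3811, -0.0428, 1.8282, 0.0198, 0.9319, 0.2795], 'dq': [0.7956, 0.1595, 0.213, -0.1355, -0.09, -0.0374, 0.665], 'joint_torque': [-4.3871, -53.4915, 0.298, -20.3927, 0.1939, 0.3524, -1.2914], 'ee_pos': [0.4523, 0.2616, 0.1934], 'orientation': [0.0002, 0.3424, 0.9396, 0.0003], 'contact_force': [0.4192, 0.7982, -0.0315], 'moment': [0.083, -0.0221, -0.0997], 'opening': 0.997}
crank_grip 0.9 [0.4674 0.2407 0.1311]
shaft_top 0.68 [0.4681 0.3013 0.0776]
bolt_tab 0.67 [0.3903 0.364  0.0629]
[0.45189117 0.26198499 0.19306298]
tool x ang 139.89
[-0.033  -0.0048  0.0931]
```

Run:
```python
from h import *
p=vision.grab_frame('wrist'); cv2.imwrite('pics/wrist2.png',p['image'])
for t in ['crank_grip','shaft_top','flywheel']:
    for b in vision.boxes_of(p,t)[:2]: print(t,round(b['conf'],2),np.round(c2w(p,b['position']),4))
Z=p['z_map'];V,U=np.mgrid[0:480,0:640]
d=np.stack([(U-p['cx'])/p['fx'],(V-p['cy'])/p['fy']],-1).astype(float); s=d.copy()
for _ in range(15): s=d/(1+p['k1']*(s**2).sum(-1,keepdims=True))
R,t=cam(p); W=(np.stack([s[...,0]*Z,s[...,1]*Z,Z],-1)-t)@R
m=(Z>0)&(abs(W[...,2]-.132)<.005)&(np.hypot(W[...,0]-.474,W[...,1]-.237)<.03)
print(m.sum(),W[m].mean(0),W[m].min(0),W[m].max(0))
s=ctrl.read_state(); print(s['time_s'],s['ee_pos']); print(slide([.473,.238,.1],s))
```

```text
crank_grip 0.59 [0.4665 0.2381 0.1277]
shaft_top 0.86 [0.468  0.3023 0.0798]
flywheel 0.87 [0.4726 0.2976 0.0876]
969 [0.47205128 0.23751788 0.13234504] [0.46327958 0.22710256 0.12716405] [0.48262054 0.24642387 0.13675981]
2.9 [0.45020066 0.26466276 0.19331591]
tool x ang 140.24
[-0.0346 -0.0059  0.0933]
```

View pics/wrist2.png

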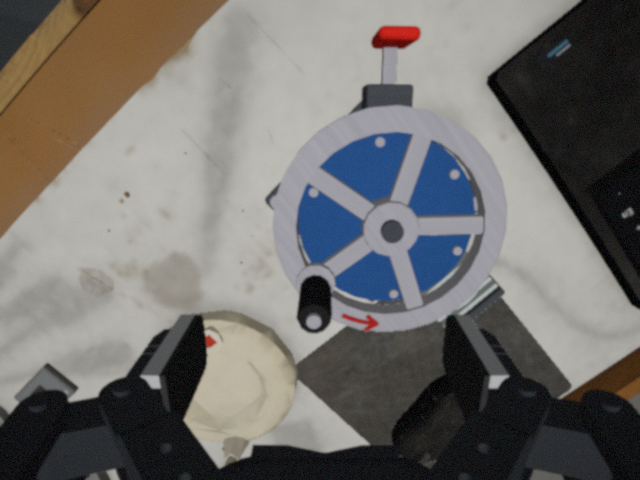

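servo_tool(
  claw=[0.085,0.085,0.085,0.085,0.085,0.085,0.085,0.02,0.01,0.01],
  slide=[
    [-0.015,-0.003,0.005],
    [-0.03,-0.006,0.02],
    [-0.034,-0.006,0.04],
    [-0.034,-0.006,0.06],
    [-0.034,-0.006,0.08],
    [-0.034,-0.006,0.091],
    [-0.034,-0.006,0.093],
    [-0.034,-0.006,0.093],
    [-0.034,-0.006,0.093],
    [-0.034,-0.006,0.093],
  ],
  yaw=[0,0,0,0,0,0,0,0,0,0],
  squeeze=50,
)

```text
time_s: 3.9
ee_pos: [0.4738, 0.2371, 0.101]
orientation: [0.001, 0.341, 0.94, 0.001]
contact_force: [0.7, 0.1, 0.1]
opening: 0.506
```

Run:
```python
from h import *
s=st()
R=Rq(s['orientation']);print(np.degrees(np.arctan2(R[1,0],R[0,0])))
```

```text
{'time_s': 3.9, 'q': [-0.4862, 0.5046, -0.0354, 1.9258, 0.0264, 0.7101, 0.337], 'dq': [0.0015, 0.0013, 0.0014, 0.0024, 0.0023, -0.0009, -0.0017], 'joint_torque': [-0.0891, -54.9193, 0.5098, -17.9996, 0.0065, 0.0026, -0.0001], 'ee_pos': [0.4738, 0.2371, 0.101], 'orientation': [0.0005, 0.3413, 0.9399, 0.0006], 'contact_force': [0.7361, 0.0836, 0.0622], 'moment': [-0.0158, 0.0235, -0.0164], 'opening': 0.506}
140.0841161680524
```

```bash
cat > arc.py <<'E'
import sys; from h import *
# usage: arc.py th_from th_to [nhold] (deg) ; commanded circle
C=np.array([.475,.297]); r=.06; A=np.radians(140.1)
ex=np.array([np.cos(A),np.sin(A)]); ey=np.array([np.sin(A),-np.cos(A)])
def rows(a,b,nh=0,n=10):
    P=lambda t:C+r*np.array([np.cos(np.radians(t)),np.sin(np.radians(t))])
    out=[[0.,0,0]]*nh
    for i in range(1,n-nh+1):
        d=P(a+(b-a)*i/(n-nh))-P(a); out.append([round(float(d@ex),4),round(float(d@ey),4),0])
    return out
def stat():
    s=ctrl.read_state(); p=np.array(s['ee_pos'])-np.r_[C,0]; th=np.arctan2(p[1],p[0]); f=np.array(s['contact_force'])
    er=np.array([np.cos(th),np.sin(th)]); et=np.array([-er[1],er[0]])
    print('t',round(s['time_s'],2),'th',round(np.degrees(th),2),'r',round(np.hypot(*p[:2]),4),'z',round(p[2],4),'Ft',round(f[:2]@et,2),'Fr',round(f[:2]@er,2),'Fz',round(f[2],2),'op',round(s['opening'],3))
if __name__=='__main__':
    stat(); a,b=map(float,sys.argv[1:3]); nh=int(sys.argv[3]) if len(sys.argv)>3 else 0
    print(rows(a,b,nh))
E
python3 arc.py -91.4 -76.4 5
```

```text
t 3.9 th -91.15 r 0.0599 z 0.101 Ft 0.73 Fr -0.1 Fz 0.06 op 0.506
[[0.0, 0, 0], [0.0, 0, 0], [0.0, 0, 0], [0.0, 0, 0], [0.0, 0, 0], [-0.0024, 0.002, 0], [-0.0047, 0.0042, 0], [-0.0069, 0.0064, 0], [-0.0089, 0.0088, 0], [-0.0109, 0.0113, 0]]
```

servo_tool(
  claw=[0.01,0.01,0.01,0.01,0.01,0.01,0.01,0.01,0.01,0.01],
  slide=[
    [0,0,0],
    [0,0,0],
    [0,0,0],
    [0,0,0],
    [0,0,0],
    [-0.0024,0.002,0],
    [-0.0047,0.0042,0],
    [-0.0069,0.0064,0],
    [-0.0089,0.0088,0],
    [-0.0109,0.0113,0],
  ],
  yaw=[0,0,0,0,0,0,0,0,0,0],
  squeeze=50,
)

```text
time_s: 4.9
ee_pos: [0.4889, 0.2379, 0.1008]
orientation: [0.0, 0.342, 0.94, -0.0]
contact_force: [-2.9, -2.9, 7.1]
opening: 0.22
```

```bash
python3 arc.py -76.4 -62
```

```text
t 4.9 th -76.79 r 0.0607 z 0.1008 Ft -3.45 Fr 2.18 Fz 7.09 op 0.22
[[-0.0009, 0.0012, 0], [-0.0017, 0.0025, 0], [-0.0026, 0.0037, 0], [-0.0033, 0.005, 0], [-0.0041, 0.0063, 0], [-0.0048, 0.0077, 0], [-0.0055, 0.009, 0], [-0.0062, 0.0104, 0], [-0.0068, 0.0117, 0], [-0.0074, 0.0131, 0]]
```

servo_tool(
  claw=[0.01,0.01,0.01,0.01,0.01,0.01,0.01,0.01,0.01,0.01],
  slide=[
    [-0.0009,0.0012,0],
    [-0.0017,0.0025,0],
    [-0.0026,0.0037,0],
    [-0.0033,0.005,0],
    [-0.0041,0.0063,0],
    [-0.0048,0.0077,0],
    [-0.0055,0.009,0],
    [-0.0062,0.0104,0],
    [-0.0068,0.0117,0],
    [-0.0074,0.0131,0],
  ],
  yaw=[0,0,0,0,0,0,0,0,0,0],
)

```text
time_s: 5.9
ee_pos: [0.5032, 0.243, 0.1009]
orientation: [0.0, 0.342, 0.94, -0.0]
contact_force: [-1.9, -2.2, 6.3]
opening: 0.22
```

```bash
python3 arc.py -62 -48
```

```text
t 5.9 th -62.46 r 0.0609 z 0.1009 Ft -2.73 Fr 1.09 Fz 6.34 op 0.22
[[-0.0005, 0.0014, 0], [-0.001, 0.0027, 0], [-0.0015, 0.0041, 0], [-0.0019, 0.0055, 0], [-0.0023, 0.0069, 0], [-0.0027, 0.0084, 0], [-0.003, 0.0098, 0], [-0.0033, 0.0112, 0], [-0.0036, 0.0127, 0], [-0.0038, 0.0141, 0]]
```

servo_tool(
  claw=[0.01,0.01,0.01,0.01,0.01,0.01,0.01,0.01,0.01,0.01],
  slide=[
    [-0.0005,0.0014,0],
    [-0.001,0.0027,0],
    [-0.0015,0.0041,0],
    [-0.0019,0.0055,0],
    [-0.0023,0.0069,0],
    [-0.0027,0.0084,0],
    [-0.003,0.0098,0],
    [-0.0033,0.0112,0],
    [-0.0036,0.0127,0],
    [-0.0038,0.0141,0],
  ],
  yaw=[0,0,0,0,0,0,0,0,0,0],
)

```text
time_s: 6.9
ee_pos: [0.5154, 0.2512, 0.1009]
orientation: [0.0, 0.342, 0.94, -0.0]
contact_force: [-0.8, -2.7, 6.8]
opening: 0.221
```

```bash
python3 arc.py -48 -34
```

```text
t 6.9 th -48.58 r 0.0611 z 0.1009 Ft -2.38 Fr 1.5 Fz 6.81 op 0.221
[[-0.0002, 0.0015, 0], [-0.0003, 0.0029, 0], [-0.0005, 0.0044, 0], [-0.0005, 0.0058, 0], [-0.0006, 0.0073, 0], [-0.0006, 0.0088, 0], [-0.0006, 0.0102, 0], [-0.0005, 0.0117, 0], [-0.0004, 0.0132, 0], [-0.0003, 0.0146, 0]]
```

servo_tool(
  claw=[0.01,0.01,0.01,0.01,0.01,0.01,0.01,0.01,0.01,0.01],
  slide=[
    [-0.0002,0.0015,0],
    [-0.0003,0.0029,0],
    [-0.0005,0.0044,0],
    [-0.0005,0.0058,0],
    [-0.0006,0.0073,0],
    [-0.0006,0.0088,0],
    [-0.0006,0.0102,0],
    [-0.0005,0.0117,0],
    [-0.0004,0.0132,0],
    [-0.0003,0.0146,0],
  ],
  yaw=[0,0,0,0,0,0,0,0,0,0],
)

```text
time_s: 7.9
ee_pos: [0.5252, 0.2621, 0.1009]
orientation: [0.001, 0.342, 0.94, -0.0]
contact_force: [-0.5, -3.5, 7.3]
opening: 0.22
```

```bash
python3 arc.py -34 -22
```

```text
t 7.9 th -34.78 r 0.0611 z 0.1009 Ft -3.14 Fr 1.54 Fz 7.34 op 0.22
[[0.0001, 0.0012, 0], [0.0003, 0.0025, 0], [0.0005, 0.0037, 0], [0.0007, 0.005, 0], [0.001, 0.0062, 0], [0.0012, 0.0074, 0], [0.0015, 0.0087, 0], [0.0019, 0.0099, 0], [0.0022, 0.0111, 0], [0.0026, 0.0123, 0]]
```

servo_tool(
  claw=[0.01,0.01,0.01,0.01,0.01,0.01,0.01,0.01,0.01,0.01],
  slide=[
    [0.0001,0.0012,0],
    [0.0003,0.0025,0],
    [0.0005,0.0037,0],
    [0.0007,0.005,0],
    [0.001,0.0062,0],
    [0.0012,0.0074,0],
    [0.0015,0.0087,0],
    [0.0019,0.0099,0],
    [0.0022,0.0111,0],
    [0.0026,0.0123,0],
  ],
  yaw=[0,0,0,0,0,0,0,0,0,0],
)

```text
time_s: 8.9
ee_pos: [0.5312, 0.2732, 0.1009]
orientation: [0.001, 0.342, 0.94, -0.0]
contact_force: [0.4, -3.4, 5.2]
opening: 0.219
```

```bash
python3 arc.py -22 -10
```

```text
t 8.9 th -22.92 r 0.0611 z 0.1009 Ft -2.95 Fr 1.73 Fz 5.21 op 0.219
[[0.0004, 0.0012, 0], [0.0008, 0.0024, 0], [0.0013, 0.0035, 0], [0.0017, 0.0047, 0], [0.0022, 0.0059, 0], [0.0028, 0.007, 0], [0.0033, 0.0081, 0], [0.0039, 0.0093, 0], [0.0045, 0.0104, 0], [0.0051, 0.0115, 0]]
```

servo_tool(
  claw=[0.01,0.01,0.01,0.01,0.01,0.01,0.01,0.01,0.01,0.01],
  slide=[
    [0.0004,0.0012,0],
    [0.0008,0.0024,0],
    [0.0013,0.0035,0],
    [0.0017,0.0047,0],
    [0.0022,0.0059,0],
    [0.0028,0.007,0],
    [0.0033,0.0081,0],
    [0.0039,0.0093,0],
    [0.0045,0.0104,0],
    [0.0051,0.0115,0],
  ],
  yaw=[0,0,0,0,0,0,0,0,0,0],
)

```text
time_s: 9.9
ee_pos: [0.5349, 0.2854, 0.1009]
orientation: [0.001, 0.342, 0.94, -0.0]
contact_force: [0.5, -3.1, 4.9]
opening: 0.224
```

```bash
python3 arc.py -10 2
```

```text
t 9.9 th -10.93 r 0.061 z 0.1009 Ft -2.9 Fr 1.07 Fz 4.88 op 0.224
[[0.0006, 0.0011, 0], [0.0013, 0.0022, 0], [0.002, 0.0032, 0], [0.0027, 0.0042, 0], [0.0034, 0.0053, 0], [0.0042, 0.0063, 0], [0.0049, 0.0073, 0], [0.0057, 0.0083, 0], [0.0065, 0.0092, 0], [0.0074, 0.0102, 0]]
```

servo_tool(
  claw=[0.01,0.01,0.01,0.01,0.01,0.01,0.01,0.01,0.01,0.01],
  slide=[
    [0.0006,0.0011,0],
    [0.0013,0.0022,0],
    [0.002,0.0032,0],
    [0.0027,0.0042,0],
    [0.0034,0.0053,0],
    [0.0042,0.0063,0],
    [0.0049,0.0073,0],
    [0.0057,0.0083,0],
    [0.0065,0.0092,0],
    [0.0074,0.0102,0],
  ],
  yaw=[0,0,0,0,0,0,0,0,0,0],
)

```text
time_s: 10.9
ee_pos: [0.5359, 0.2981, 0.1009]
orientation: [0.001, 0.342, 0.94, 0.0]
contact_force: [0.7, -3.1, 5.5]
opening: 0.218
```

```bash
python3 arc.py 2 14
```

```text
t 10.9 th 1.05 r 0.0609 z 0.1009 Ft -3.08 Fr 0.6 Fz 5.45 op 0.218
[[0.0008, 0.0009, 0], [0.0017, 0.0018, 0], [0.0026, 0.0027, 0], [0.0035, 0.0036, 0], [0.0044, 0.0044, 0], [0.0054, 0.0053, 0], [0.0063, 0.0061, 0], [0.0073, 0.0069, 0], [0.0083, 0.0077, 0], [0.0093, 0.0084, 0]]
```

servo_tool(
  claw=[0.01,0.01,0.01,0.01,0.01,0.01,0.01,0.01,0.01,0.01],
  slide=[
    [0.0008,0.0009,0],
    [0.0017,0.0018,0],
    [0.0026,0.0027,0],
    [0.0035,0.0036,0],
    [0.0044,0.0044,0],
    [0.0054,0.0053,0],
    [0.0063,0.0061,0],
    [0.0073,0.0069,0],
    [0.0083,0.0077,0],
    [0.0093,0.0084,0],
  ],
  yaw=[0,0,0,0,0,0,0,0,0,0],
)

```text
time_s: 11.9
ee_pos: [0.5342, 0.3107, 0.1009]
orientation: [0.001, 0.342, 0.94, 0.0]
contact_force: [1.1, -1.9, 5.8]
opening: 0.221
```

```bash
python3 arc.py 14 24
```

```text
t 11.9 th 13.07 r 0.0607 z 0.1009 Ft -2.1 Fr 0.64 Fz 5.84 op 0.221
[[0.0009, 0.0006, 0], [0.0017, 0.0012, 0], [0.0026, 0.0018, 0], [0.0035, 0.0023, 0], [0.0044, 0.0029, 0], [0.0053, 0.0034, 0], [0.0062, 0.0039, 0], [0.0071, 0.0044, 0], [0.008, 0.0049, 0], [0.009, 0.0054, 0]]
```

servo_tool(
  claw=[0.01,0.01,0.01,0.01,0.01,0.01,0.01,0.01,0.01,0.01],
  slide=[
    [0.0009,0.0006,0],
    [0.0017,0.0012,0],
    [0.0026,0.0018,0],
    [0.0035,0.0023,0],
    [0.0044,0.0029,0],
    [0.0053,0.0034,0],
    [0.0062,0.0039,0],
    [0.0071,0.0044,0],
    [0.008,0.0049,0],
    [0.009,0.0054,0],
  ],
  yaw=[0,0,0,0,0,0,0,0,0,0],
)

```text
time_s: 12.9
ee_pos: [0.5309, 0.3206, 0.1009]
orientation: [0.001, 0.342, 0.94, 0.0]
contact_force: [2.0, -2.4, 5.1]
opening: 0.218
```

```bash
python3 arc.py 24 34
```

```text
t 12.9 th 22.85 r 0.0607 z 0.1009 Ft -3.02 Fr 0.9 Fz 5.1 op 0.218
[[0.0009, 0.0005, 0], [0.0019, 0.0009, 0], [0.0029, 0.0013, 0], [0.0038, 0.0017, 0], [0.0048, 0.0021, 0], [0.0058, 0.0025, 0], [0.0068, 0.0028, 0], [0.0078, 0.0031, 0], [0.0088, 0.0035, 0], [0.0098, 0.0038, 0]]
```

servo_tool(
  claw=[0.01,0.01,0.01,0.01,0.01,0.01,0.01,0.01,0.01,0.01],
  slide=[
    [0.0009,0.0005,0],
    [0.0019,0.0009,0],
    [0.0029,0.0013,0],
    [0.0038,0.0017,0],
    [0.0048,0.0021,0],
    [0.0058,0.0025,0],
    [0.0068,0.0028,0],
    [0.0078,0.0031,0],
    [0.0088,0.0035,0],
    [0.0098,0.0038,0],
  ],
  yaw=[0,0,0,0,0,0,0,0,0,0],
)

```text
time_s: 13.9
ee_pos: [0.526, 0.3296, 0.1009]
orientation: [0.001, 0.342, 0.94, 0.0]
contact_force: [2.2, -3.8, 5.4]
opening: 0.218
```

```bash
python3 arc.py 34 46
```

```text
t 13.9 th 32.58 r 0.0605 z 0.1009 Ft -4.43 Fr -0.17 Fz 5.45 op 0.218
[[0.0012, 0.0003, 0], [0.0024, 0.0006, 0], [0.0037, 0.0009, 0], [0.0049, 0.0012, 0], [0.0061, 0.0014, 0], [0.0074, 0.0016, 0], [0.0086, 0.0018, 0], [0.0098, 0.002, 0], [0.0111, 0.0021, 0], [0.0123, 0.0022, 0]]
```

servo_tool(
  claw=[0.01,0.01,0.01,0.01,0.01,0.01,0.01,0.01,0.01,0.01],
  slide=[
    [0.001,0.0003,0],
    [0.002,0.0006,0],
    [0.003,0.0008,0],
    [0.004,0.001,0],
    [0.005,0.0012,0],
    [0.006,0.0014,0],
    [0.007,0.0015,0],
    [0.008,0.0017,0],
    [0.009,0.0018,0],
    [0.0102,0.002,0],
  ],
  yaw=[0,0,0,0,0,0,0,0,0,0],
)

```text
time_s: 14.9
ee_pos: [0.5202, 0.3369, 0.1009]
orientation: [0.002, 0.342, 0.94, 0.0]
contact_force: [4.8, -4.3, 4.7]
opening: 0.219
```

```bash
python3 arc.py 44 52
```

```text
t 14.9 th 41.48 r 0.0603 z 0.1009 Ft -6.41 Fr 0.74 Fz 4.7 op 0.219
[[0.0008, 0.0001, 0], [0.0017, 0.0002, 0], [0.0025, 0.0002, 0], [0.0033, 0.0003, 0], [0.0042, 0.0003, 0], [0.005, 0.0003, 0], [0.0059, 0.0003, 0], [0.0067, 0.0003, 0], [0.0075, 0.0003, 0], [0.0084, 0.0003, 0]]
```

servo_tool(
  claw=[0.01,0.01,0.01,0.01,0.01,0.01,0.01,0.01,0.01,0.01],
  slide=[
    [0.0008,0.0001,0],
    [0.0017,0.0002,0],
    [0.0025,0.0002,0],
    [0.0033,0.0003,0],
    [0.0042,0.0003,0],
    [0.005,0.0003,0],
    [0.0059,0.0003,0],
    [0.0067,0.0003,0],
    [0.0075,0.0003,0],
    [0.0084,0.0003,0],
  ],
  yaw=[0,0,0,0,0,0,0,0,0,0],
)

```text
time_s: 15.9
ee_pos: [0.5148, 0.3421, 0.1009]
orientation: [0.002, 0.343, 0.939, 0.0]
contact_force: [6.3, -5.9, 2.8]
opening: 0.223
```

```bash
python3 arc.py 52 58
```

```text
t 15.9 th 48.58 r 0.0602 z 0.1009 Ft -8.65 Fr -0.27 Fz 2.82 op 0.223
[[0.0006, -0.0, 0], [0.0013, -0.0001, 0], [0.0019, -0.0001, 0], [0.0025, -0.0001, 0], [0.0031, -0.0002, 0], [0.0038, -0.0002, 0], [0.0044, -0.0003, 0], [0.005, -0.0004, 0], [0.0056, -0.0005, 0], [0.0063, -0.0005, 0]]
```

servo_tool(
  claw=[0.01,0.01,0.01,0.01,0.01,0.01,0.01,0.01,0.01,0.01],
  slide=[
    [0.0005,0,0],
    [0.001,0,0],
    [0.0014,-0.0001,0],
    [0.0018,-0.0001,0],
    [0.0022,-0.0001,0],
    [0.0026,-0.0001,0],
    [0.003,-0.0002,0],
    [0.0034,-0.0002,0],
    [0.0038,-0.0002,0],
    [0.0042,-0.0003,0],
  ],
  yaw=[0,0,0,0,0,0,0,0,0,0],
)

```text
time_s: 16.9
ee_pos: [0.512, 0.3443, 0.1009]
orientation: [0.003, 0.343, 0.939, 0.0]
contact_force: [8.1, -6.1, 2.6]
opening: 0.215
```

```bash
python3 arc.py 56 60
```

```text
t 16.9 th 51.95 r 0.0601 z 0.1009 Ft -10.12 Fr 0.24 Fz 2.57 op 0.215
[[0.0004, -0.0, 0], [0.0008, -0.0001, 0], [0.0012, -0.0001, 0], [0.0017, -0.0002, 0], [0.0021, -0.0003, 0], [0.0025, -0.0003, 0], [0.0029, -0.0004, 0], [0.0033, -0.0004, 0], [0.0037, -0.0005, 0], [0.0041, -0.0006, 0]]
```

servo_tool(
  claw=[0.01,0.01,0.01,0.01,0.01,0.01,0.01,0.01,0.01,0.01],
  slide=[
    [0.0004,0,0],
    [0.0008,-0.0001,0],
    [0.0012,-0.0001,0],
    [0.0017,-0.0002,0],
    [0.0021,-0.0003,0],
    [0.0025,-0.0003,0],
    [0.0029,-0.0004,0],
    [0.0033,-0.0004,0],
    [0.0037,-0.0005,0],
    [0.0041,-0.0006,0],
  ],
  yaw=[0,0,0,0,0,0,0,0,0,0],
)

```text
time_s: 17.9
ee_pos: [0.5095, 0.3461, 0.101]
orientation: [0.003, 0.343, 0.939, 0.0]
contact_force: [10.6, -6.4, 1.0]
opening: 0.214
```

```bash
python3 arc.py 60 63
```

```text
t 17.9 th 54.88 r 0.06 z 0.101 Ft -12.37 Fr 0.9 Fz 0.99 op 0.214
[[0.0003, -0.0001, 0], [0.0006, -0.0001, 0], [0.0009, -0.0002, 0], [0.0012, -0.0002, 0], [0.0015, -0.0003, 0], [0.0019, -0.0004, 0], [0.0022, -0.0004, 0], [0.0025, -0.0005, 0], [0.0028, -0.0006, 0], [0.0031, -0.0006, 0]]
```

servo_tool(
  claw=[0.01,0.01,0.01,0.01,0.01,0.01,0.01,0.01,0.01,0.01],
  slide=[
    [0.0003,-0.0001,0],
    [0.0006,-0.0001,0],
    [0.0009,-0.0002,0],
    [0.0012,-0.0002,0],
    [0.0015,-0.0003,0],
    [0.0019,-0.0004,0],
    [0.0022,-0.0004,0],
    [0.0025,-0.0005,0],
    [0.0028,-0.0006,0],
    [0.0031,-0.0006,0],
  ],
  yaw=[0,0,0,0,0,0,0,0,0,0],
)

```text
time_s: 18.9
ee_pos: [0.508, 0.347, 0.101]
orientation: [0.004, 0.344, 0.939, 0.001]
contact_force: [13.8, -6.6, -0.2]
opening: 0.221
```

```bash
python3 arc.py 63 66
```

```text
t 18.9 th 56.6 r 0.0599 z 0.101 Ft -15.17 Fr 2.14 Fz -0.16 op 0.221
[[0.0003, -0.0001, 0], [0.0006, -0.0001, 0], [0.0009, -0.0002, 0], [0.0012, -0.0003, 0], [0.0015, -0.0004, 0], [0.0018, -0.0004, 0], [0.0021, -0.0005, 0], [0.0024, -0.0006, 0], [0.0027, -0.0007, 0], [0.003, -0.0008, 0]]
```

Run:
```python
from h import *
st()
for n in ['side','wrist']:
    p=vision.grab_frame(n); im=p['image']
    if n=='side': im=cv2.resize(im[100:420,180:560],None,fx=1.8,fy=1.8)
    cv2.imwrite(f'pics/{n}3.png',im)
import arc; arc.stat()
```

```text
{'time_s': 18.9, 'q': [-0.6295, 0.6089, -0.0217, 1.7022, 0.0258, 0.825, 0.2048], 'dq': [-0.0034, -0.0005, 0.0022, 0.0031, 0.0006, -0.0019, -0.004], 'joint_torque': [-8.563, -63.9384, -7.2292, -16.3598, -3.5643, 2.1626, 0.0028], 'ee_pos': [0.508, 0.347, 0.101], 'orientation': [0.0043, 0.3435, 0.9391, 0.0007], 'contact_force': [13.8471, -6.5657, -0.1632], 'moment': [-1.5215, -2.7428, 0.0253], 'opening': 0.221}
t 19.0 th 56.61 r 0.0599 z 0.101 Ft -15.83 Fr 2.45 Fz 0.07 op 0.22
```

View pics/side3.png

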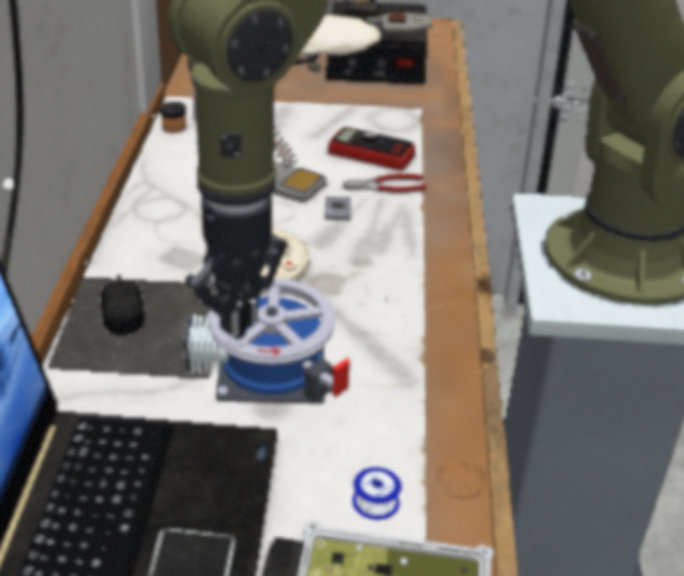

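View pics/wrist3.png

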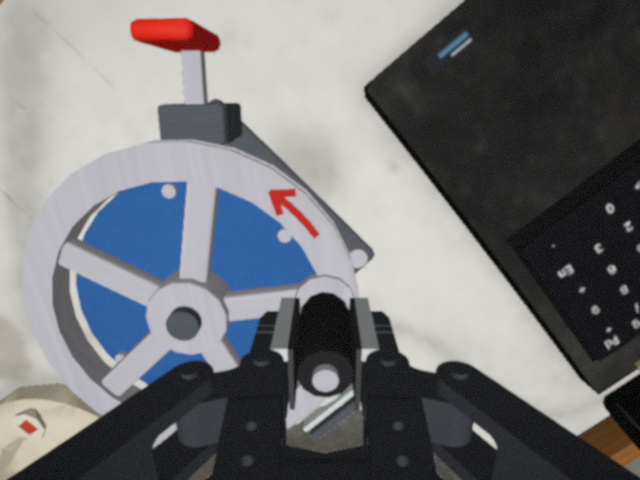

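servo_tool(
  claw=[0.01,0.01,0.01,0.01,0.01,0.01,0.01,0.01,0.01,0.01],
  slide=[
    [0.0003,-0.0001,0],
    [0.0006,-0.0001,0],
    [0.0009,-0.0002,0],
    [0.0012,-0.0003,0],
    [0.0015,-0.0004,0],
    [0.0018,-0.0004,0],
    [0.0021,-0.0005,0],
    [0.0021,-0.0005,0],
    [0.0021,-0.0005,0],
    [0.0021,-0.0005,0],
  ],
  yaw=[0,0,0,0,0,0,0,0,0,0],
)

```text
time_s: 20.0
ee_pos: [0.505, 0.3489, 0.1009]
orientation: [0.003, 0.343, 0.939, 0.001]
contact_force: [9.6, -5.1, 1.1]
opening: 0.218
```

```bash
python3 arc.py 65 67; python3 -c "
from h import *
st()"
```

```text
t 20.0 th 60.02 r 0.0599 z 0.1009 Ft -10.88 Fr 0.35 Fz 1.1 op 0.218
[[0.0002, -0.0001, 0], [0.0004, -0.0001, 0], [0.0006, -0.0002, 0], [0.0008, -0.0002, 0], [0.001, -0.0003, 0], [0.0012, -0.0003, 0], [0.0014, -0.0004, 0], [0.0016, -0.0005, 0], [0.0018, -0.0005, 0], [0.002, -0.0006, 0]]
{'time_s': 20.0, 'q': [-0.6331, 0.6075, -0.0229, 1.7053, 0.0245, 0.824, 0.2017], 'dq': [-0.003, -0.0023, -0.0094, 0.0018, -0.0068, 0.0066, 0.001], 'joint_torque': [-5.7166, -62.8053, -4.5489, -17.0994, -2.3515, 1.4747, -0.0035], 'ee_pos': [0.505, 0.3489, 0.1009], 'orientation': [0.0034, 0.3432, 0.9393, 0.0008], 'contact_force': [9.598, -5.1367, 1.1044], 'moment': [-1.029, -1.868, -0.0082], 'opening': 0.218}
```

servo_tool(
  claw=[0.01,0.01,0.01,0.01,0.01,0.01,0.01,0.01,0.01,0.01],
  slide=[
    [0.0002,-0.0001,0],
    [0.0004,-0.0001,0],
    [0.0006,-0.0002,0],
    [0.0008,-0.0002,0],
    [0.001,-0.0003,0],
    [0.0012,-0.0003,0],
    [0.0014,-0.0004,0],
    [0.0016,-0.0005,0],
    [0.0018,-0.0005,0],
    [0.002,-0.0006,0],
  ],
  yaw=[0,0,0,0,0,0,0,0,0,0],
)

```text
time_s: 21.0
ee_pos: [0.4997, 0.3516, 0.1009]
orientation: [0.001, 0.342, 0.94, 0.0]
contact_force: [3.3, -3.0, 5.9]
opening: 0.217
```

```bash
python3 arc.py 67 69
```

```text
t 21.0 th 65.68 r 0.0599 z 0.1009 Ft -4.26 Fr -1.4 Fz 5.86 op 0.217
[[0.0002, -0.0001, 0], [0.0004, -0.0001, 0], [0.0006, -0.0002, 0], [0.0008, -0.0002, 0], [0.001, -0.0003, 0], [0.0012, -0.0004, 0], [0.0014, -0.0004, 0], [0.0016, -0.0005, 0], [0.0018, -0.0006, 0], [0.002, -0.0006, 0]]
```

servo_tool(
  claw=[0.01,0.01,0.01,0.01,0.01,0.01,0.01,0.01,0.01,0.01],
  slide=[
    [0.0002,-0.0001,0],
    [0.0004,-0.0001,0],
    [0.0007,-0.0002,0],
    [0.001,-0.0003,0],
    [0.0013,-0.0004,0],
    [0.0016,-0.0005,0],
    [0.0019,-0.0006,0],
    [0.0022,-0.0007,0],
    [0.0026,-0.0008,0],
    [0.003,-0.001,0],
  ],
  yaw=[0,0,0,0,0,0,0,0,0,0],
)

```text
time_s: 22.0
ee_pos: [0.4968, 0.3527, 0.1009]
orientation: [0.001, 0.342, 0.94, 0.0]
contact_force: [3.6, -2.4, 6.2]
opening: 0.219
```

```bash
python3 arc.py 70 72
```

```text
t 22.0 th 68.68 r 0.0598 z 0.1009 Ft -4.22 Fr -0.92 Fz 6.18 op 0.219
[[0.0002, -0.0001, 0], [0.0004, -0.0001, 0], [0.0006, -0.0002, 0], [0.0008, -0.0003, 0], [0.001, -0.0004, 0], [0.0012, -0.0004, 0], [0.0014, -0.0005, 0], [0.0016, -0.0006, 0], [0.0018, -0.0007, 0], [0.002, -0.0007, 0]]
```

servo_tool(
  claw=[0.03,0.04,0.06,0.07,0.07,0.07,0.07,0.07,0.07,0.07],
  slide=[
    [0,0,0],
    [0,0,0],
    [0,0,0],
    [0,0,0],
    [0,0,0],
    [0,0,-0.01],
    [0,0,-0.025],
    [0,0,-0.045],
    [0,0,-0.07],
    [0,0,-0.09],
  ],
  yaw=[0,0,0,0,0,0,0,0,0,0],
)

```text
time_s: 23.0
ee_pos: [0.4955, 0.3534, 0.1923]
orientation: [0.0, 0.341, 0.94, 0.001]
contact_force: [0.6, -0.3, -0.7]
opening: 0.817
```

Run:
```python
from h import *
p=vision.grab_frame('wrist'); cv2.imwrite('pics/wrist4.png',p['image'])
for t in ['crank_grip','bolt_tab']:
    for b in vision.boxes_of(p,t)[:2]: print(t,round(b['conf'],2),np.round(c2w(p,b['position']),4))
Z=p['z_map'];V,U=np.mgrid[0:480,0:640]
d=np.stack([(U-p['cx'])/p['fx'],(V-p['cy'])/p['fy']],-1).astype(float); s=d.copy()
for _ in range(15): s=d/(1+p['k1']*(s**2).sum(-1,keepdims=True))
R,t=cam(p); W=(np.stack([s[...,0]*Z,s[...,1]*Z,Z],-1)-t)@R
m=(Z>0)&(abs(W[...,2]-.132)<.005)&(np.hypot(W[...,0]-.495,W[...,1]-.353)<.03)
h=W[m].mean(0); print(m.sum(),h, np.degrees(np.arctan2(h[1]-.297,h[0]-.475)))
hsv=cv2.cvtColor(p['image'],cv2.COLOR_BGR2HSV)
red=((hsv[...,0]<8)|(hsv[...,0]>172))&(hsv[...,1]>150)&(hsv[...,2]>60)&(Z>0)&(np.hypot(W[...,0]-.39,W[...,1]-.367)<.04)
print(red.sum(),W[red].mean(0),W[red].min(0),W[red].max(0))
tp=red&(W[...,2]>.077); print('tabtop',tp.sum(),W[tp].mean(0),W[tp].min(0),W[tp].max(0))
q=W[tp][:,:2]-W[tp][:,:2].mean(0); print(np.linalg.svd(q,full_matrices=False)[1:])
st()
```

```text
crank_grip 0.79 [0.4923 0.3545 0.1305]
bolt_tab 0.63 [0.3936 0.3656 0.0688]
1062 [0.49588187 0.35341498 0.13239357] 69.68808551935598
558 [0.39095153 0.37204637 0.07882062] [0.38072956 0.36135641 0.04942028] [0.39875368 0.38061421 0.08313242]
tabtop 488 [0.39002505 0.37108883 0.08079022] [0.38072956 0.36135641 0.07717056] [0.39843896 0.38060174 0.08313242]
(array([0.14064262, 0.04347304]), array([[ 0.66212683,  0.74939179],
       [ 0.74939179, -0.66212683]]))
{'time_s': 23.15, 'q': [-0.6426, 0.5069, -0.0272, 1.6076, 0.0154, 1.0238, 0.1996], 'dq': [-0.0001, 0.0325, -0.0034, 0.0409, 0.0012, -0.0183, 0.0002], 'joint_torque': [0.0156, -62.5193, 0.6559, -24.5515, 0.0092, 0.2211, 0.0064], 'ee_pos': [0.496, 0.3538, 0.1922], 'orientation': [0.0009, 0.3414, 0.9399, 0.0015], 'contact_force': [-0.3247, 0.7051, -1.2843], 'moment': [-0.0456, 0.0192, -0.0029], 'opening': 0.819}
```

View pics/wrist4.png

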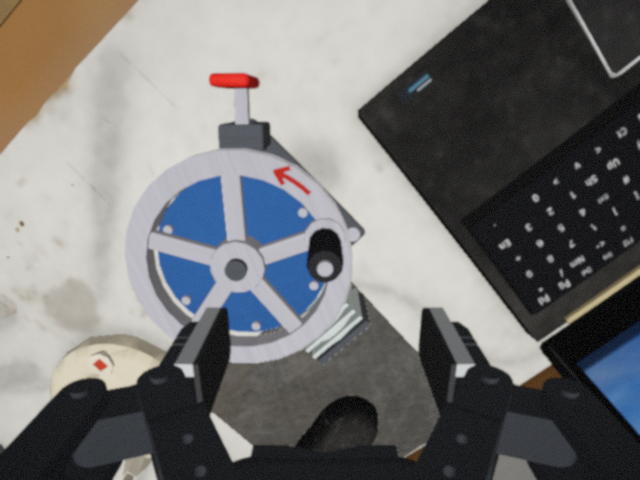

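servo_tool(
  claw=[0.03,0.0,0.0,0.0,0.0,0.0,0.0,0.0,0.0,0.0],
  slide=[
    [0.02,-0.008,0],
    [0.05,-0.02,0],
    [0.08,-0.032,0],
    [0.11,-0.044,0],
    [0.13,-0.052,0],
    [0.135,-0.054,0.005],
    [0.135,-0.054,0.035],
    [0.135,-0.054,0.07],
    [0.135,-0.054,0.105],
    [0.135,-0.054,0.125],
  ],
  yaw=[0.0,0.01,0.02,0.02,0.02,0.02,0.02,0.02,0.02,0.02],
  squeeze=40,
)

```text
time_s: 24.15
ee_pos: [0.3571, 0.3966, 0.062]
orientation: [-0.0, 0.351, 0.936, -0.002]
contact_force: [-0.0, -1.1, -0.1]
opening: -0.005
```

Run:
```python
from h import *
s=st()
for n in ['wrist','top']:
    p=vision.grab_frame(n); im=p['image']
    if n=='top': im=cv2.resize(im[180:310,230:330],None,fx=4,fy=4)
    cv2.imwrite(f'pics/{n}5.png',im)
s=ctrl.read_state(); print(s['ee_pos'],slide([.358,.3987,.058],s))
```

```text
{'time_s': 24.15, 'q': [-0.8612, 0.5679, -0.0342, 1.9482, 0.0323, 0.6297, -0.0632], 'dq': [-0.0087, 0.2758, 0.0115, 0.1579, 0.0208, -0.4492, -0.02], 'joint_torque': [-0.0057, -58.9901, 0.5801, -16.4275, -0.0108, 0.3347, 0.0178], 'ee_pos': [0.3571, 0.3966, 0.062], 'orientation': [-0.0003, 0.3512, 0.9363, -0.0019], 'contact_force': [-0.0142, -1.1167, -0.0832], 'moment': [-0.0179, 0.008, -0.0163], 'opening': -0.005}
tool x ang 138.87
[0.35659369 0.39608615 0.06187133] [0.0007 0.0029 0.0039]
```

View pics/wrist5.png

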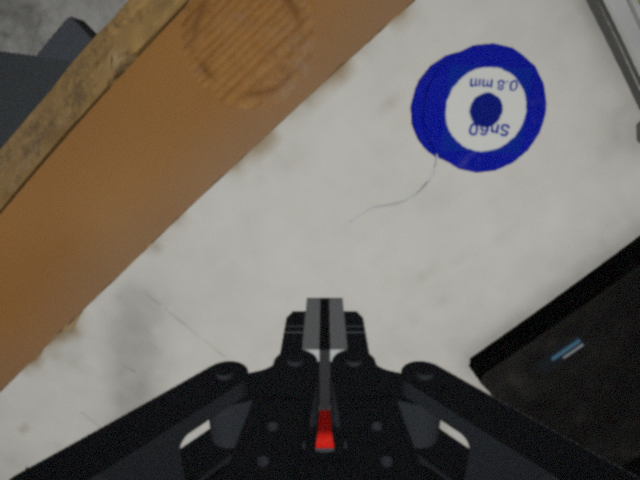

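servo_tool(
  claw=[0.0,0.0,0.0,0.0,0.0,0.0,0.0,0.0,0.0,0.0],
  slide=[
    [-0.003,0.002,0.002],
    [-0.008,0.003,0.003],
    [-0.013,0.003,0.003],
    [-0.017,0.003,0.003],
    [-0.02,0.003,0.003],
    [-0.022,0.003,0.003],
    [-0.024,0.003,0.003],
    [-0.026,0.003,0.003],
    [-0.028,0.003,0.003],
    [-0.03,0.003,0.003],
  ],
  yaw=[0,0,0,0,0,0,0,0,0,0],
)

```text
time_s: 25.25
ee_pos: [0.3812, 0.3815, 0.0622]
orientation: [-0.0, 0.351, 0.937, 0.0]
contact_force: [-1.8, 0.5, 0.5]
opening: -0.001
```

```bash
cat > b.py <<'E'
from h import *
s=ctrl.read_state(); d=np.array(s['ee_pos'])[:2]-[.475,.297]; u=np.array([-.755,.656]); n=np.array([.656,.755]); f=np.array(s['contact_force'])
print('t',round(s['time_s'],2),'dist',round(d@u,4),'lat',round(d@n,4),'z',s['ee_pos'][2].__round__(4),'Fpush',round(f[:2]@u,2),'Flat',round(f[:2]@n,2),'Fz',round(f[2],2))
E
python3 b.py
```

```text
t 25.25 dist 0.1262 lat 0.0023 z 0.0622 Fpush 1.68 Flat -0.84 Fz 0.47
```

servo_tool(
  claw=[0.0,0.0,0.0,0.0,0.0,0.0,0.0,0.0,0.0,0.0],
  slide=[
    [-0.001,0,0],
    [-0.002,0,0],
    [-0.003,0,0],
    [-0.004,0,0],
    [-0.005,0,0],
    [-0.006,0,0],
    [-0.007,0,0],
    [-0.008,0,0],
    [-0.009,0,0],
    [-0.01,0,0],
  ],
  yaw=[0,0,0,0,0,0,0,0,0,0],
)

```text
time_s: 26.25
ee_pos: [0.3894, 0.3745, 0.0622]
orientation: [0.0, 0.351, 0.936, 0.0]
contact_force: [-0.8, 2.2, 0.8]
opening: 0.002
```

```bash
python3 b.py
```

```text
t 26.25 dist 0.1155 lat 0.0023 z 0.0622 Fpush 2.04 Flat 1.08 Fz 0.78
```

servo_tool(
  claw=[0.0,0.0,0.0,0.0,0.0,0.0,0.0,0.0,0.0,0.0],
  slide=[
    [-0.001,0,0],
    [-0.002,0,0],
    [-0.003,0,0],
    [-0.004,0,0],
    [-0.005,0,0],
    [-0.006,0,0],
    [-0.007,0,0],
    [-0.008,0,0],
    [-0.009,0,0],
    [-0.01,0,0],
  ],
  yaw=[0,0,0,0,0,0,0,0,0,0],
)

```text
time_s: 27.25
ee_pos: [0.3953, 0.3693, 0.0623]
orientation: [-0.001, 0.35, 0.937, 0.0]
contact_force: [-7.6, 7.3, 1.9]
opening: 0.001
```

```bash
python3 b.py
```

```text
t 27.25 dist 0.1076 lat 0.0023 z 0.0623 Fpush 10.56 Flat 0.55 Fz 1.87
```

```bash
python3 - <<'E'
from h import *
import arc
for n in ['side','top']:
    p=vision.grab_frame(n); im=p['image']
    im=cv2.resize(im[180:310,230:330],None,fx=4,fy=4) if n=='top' else cv2.resize(im[230:350,270:420],None,fx=4,fy=4)
    cv2.imwrite(f'pics/{n}6.png',im)
    for b in vision.boxes_of(p,'bolt_tab')[:2]: print(n,round(b['conf'],2),np.round(c2w(p,b['position']),4))
    Z=p['z_map'];V,U=np.mgrid[0:480,0:640]
    d=np.stack([(U-p['cx'])/p['fx'],(V-p['cy'])/p['fy']],-1).astype(float); s=d.copy()
    for _ in range(15): s=d/(1+p['k1']*(s**2).sum(-1,keepdims=True))
    R,t=cam(p); W=(np.stack([s[...,0]*Z,s[...,1]*Z,Z],-1)-t)@R
    hsv=cv2.cvtColor(p['image'],cv2.COLOR_BGR2HSV)
    red=((hsv[...,0]<8)|(hsv[...,0]>172))&(hsv[...,1]>150)&(hsv[...,2]>60)&(Z>0)&(np.hypot(W[...,0]-.39,W[...,1]-.367)<.04)
    if red.any(): D=(W[red][:,:2]-[.475,.297])@np.array([-.755,.656]); print(n,red.sum(),'dist',D.mean(),D.min(),D.max())
E
python3 b.py
```

```text
side 56 dist 0.0987230577342292 0.09313810843627085 0.11300503796048696
t 27.45 dist 0.1077 lat 0.0023 z 0.0623 Fpush 9.29 Flat 1.11 Fz 1.28
```

View pics/side6.png

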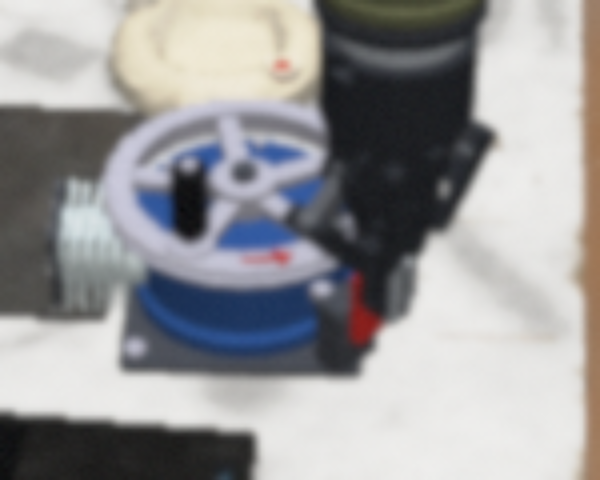

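servo_tool(
  claw=[0.0,0.0,0.0,0.0,0.0,0.0,0.0,0.0,0.0,0.0],
  slide=[
    [-0.0003,0,0],
    [-0.0006,0,0],
    [-0.0009,0,0],
    [-0.0012,0,0],
    [-0.0015,0,0],
    [-0.0018,0,0],
    [-0.002,0,0],
    [-0.002,0,0],
    [-0.002,0,0],
    [-0.002,0,0],
  ],
  yaw=[0,0,0,0,0,0,0,0,0,0],
)

```text
time_s: 28.45
ee_pos: [0.3953, 0.3693, 0.0623]
orientation: [-0.002, 0.349, 0.937, 0.001]
contact_force: [-10.3, 9.6, 2.4]
opening: -0.003
```

```bash
python3 b.py
```

```text
t 28.45 dist 0.1076 lat 0.0023 z 0.0623 Fpush 14.06 Flat 0.45 Fz 2.44
```

The tab has hit a hard stop: 2 mm more command gave no motion, only force. I'll back straight off, then lift.

servo_tool(
  claw=[0.0,0.0,0.0,0.0,0.0,0.0,0.0,0.0,0.0,0.0],
  slide=[
    [0.005,0,0],
    [0.015,0,0],
    [0.03,0,0],
    [0.04,0,0],
    [0.045,0,-0.01],
    [0.045,0,-0.04],
    [0.045,0,-0.08],
    [0.045,0,-0.12],
    [0.045,0,-0.14],
    [0.045,0,-0.14],
  ],
  yaw=[0,0,0,0,0,0,0,0,0,0],
)

```text
time_s: 29.45
ee_pos: [0.3655, 0.3974, 0.2062]
orientation: [0.001, 0.351, 0.936, 0.003]
contact_force: [-0.4, -0.2, -0.5]
opening: -0.001
```

Run:
```python
from h import *
for n in ['side','wrist','top']:
    p=vision.grab_frame(n); im=p['image']
    if n=='side': im=cv2.resize(im[230:350,270:420],None,fx=4,fy=4)
    cv2.imwrite(f'pics/{n}7.png',im)
    Z=p['z_map'];V,U=np.mgrid[0:480,0:640]
    d=np.stack([(U-p['cx'])/p['fx'],(V-p['cy'])/p['fy']],-1).astype(float); s=d.copy()
    for _ in range(15): s=d/(1+p['k1']*(s**2).sum(-1,keepdims=True))
    R,t=cam(p); W=(np.stack([s[...,0]*Z,s[...,1]*Z,Z],-1)-t)@R
    hsv=cv2.cvtColor(p['image'],cv2.COLOR_BGR2HSV)
    red=((hsv[...,0]<8)|(hsv[...,0]>172))&(hsv[...,1]>150)&(hsv[...,2]>60)&(Z>0)&(np.hypot(W[...,0]-.39,W[...,1]-.367)<.04)
    if red.any(): D=(W[red][:,:2]-[.475,.297])@np.array([-.755,.656]); print(n,red.sum(),'dist',D.mean(),D.min(),D.max())
    for t in ['mouse','solder_spool','thermal_pad_box']:
        for b in vision.boxes_of(p,t)[:1]: print(n,t,round(b['conf'],2),np.round(c2w(p,b['position']),4))
st()
```

```text
side 128 dist 0.09825935705904096 0.09191860637755314 0.1036472692503408
side mouse 0.65 [0.6781 0.2369 0.0292]
side solder_spool 0.76 [0.3391 0.5074 0.0278]
side thermal_pad_box 0.67 [ 0.4223 -0.0695  0.0099]
wrist 669 dist 0.09730630173799813 0.08646327119628042 0.09822131325137058
wrist solder_spool 0.81 [0.3437 0.4946 0.0288]
top 35 dist 0.09183408516400325 0.08870505861246156 0.0957718077663373
top mouse 0.83 [0.6815 0.2056 0.0351]
top thermal_pad_box 0.62 [ 0.4206 -0.0716  0.0073]
{'time_s': 30.05, 'q': [-0.8444, 0.3958, -0.0404, 1.776, 0.0188, 0.9709, -0.0384], 'dq': [-0.0009, -0.0029, 0.0001, -0.0027, -0.0012, 0.0001, 0.0006], 'joint_torque': [-0.0085, -52.3058, 0.3664, -22.736, 0.0125, 0.0059, -0.0003], 'ee_pos': [0.3643, 0.396, 0.2018], 'orientation': [-0.0001, 0.3508, 0.9365, -0.0003], 'contact_force': [0.1529, 0.2443, -0.7373], 'moment': [-0.0681, 0.0302, 0.0344], 'opening': 0.003}
```

View pics/wrist7.png

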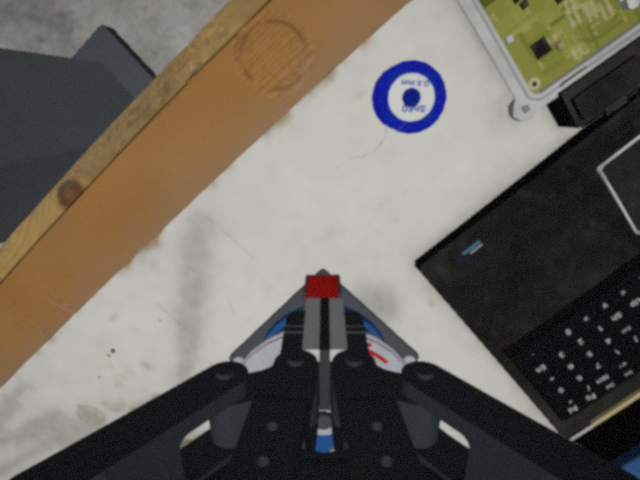

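View pics/side7.png

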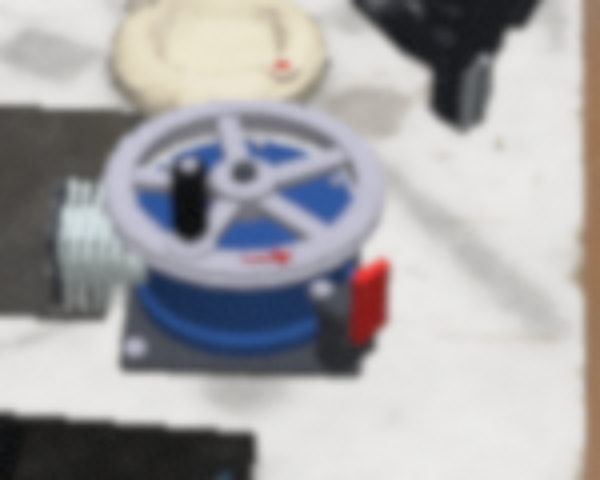

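```bash
python3 -c "
from cell import ctrl; print(ctrl.close_job())"
```

```text
the job is handed in; nothing more can be done
None
```

I turned the flywheel past its compression peak, pushed the lock bolt home and handed the job in at about 30 s. It reported no verdict.

**Flywheel:** I gripped the crank handle from above and led it about 160° anticlockwise in small steps. The push rose from about 3 N to a peak of about 15 N near 57–58°, then fell to a steady 4.2 N by 66°. I stopped and let go at 69°. The wheel stayed there, and the wrist camera put the handle at 69.7°.

**Lock bolt:** With the fingers shut, I pushed the red tab gently inwards. It slid at about 2–3 N until it met a hard stop. Another 2 mm of command gave no movement, only about 14 N, against the 35 N limit.

**Last checks:**
- **Bolt travel:** the side and top views both show the tab about 20 mm further in than at the start. The wrist view puts its outer face about 97–98 mm from the shaft; fully home should be 99 mm.
- **Robot:** it stands clear, with about 0 N on the tool.
- **Bystanders:** each was re-measured within about 7 mm of where it started, close to the networks' error. In the last pictures the spool was not found from above, but the side and wrist views did find it.

**Disagreement:** the forces at the handle read higher than you described, about 15 N at the peak instead of 10 N, and 3–4 N of drag instead of 1.5 N. I stopped to check for a collision before going on. The forces were acting at the fingertips and the cameras showed nothing in the way, so I judged the extra to be the wheel and the grip, not an obstacle.

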